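Load the board carrier into the test fixture and start the test

ROBOT

A 6-joint arm with a two-finger parallel gripper is mounted at the origin on a cart in front of the work surface, level with it; the furniture and walls round the work are solid. World frame = base frame: x ahead of the robot, y to its left, z up, the work surface at z = 0. Lengths are in mm, angles in rad, forces in N, time in s.
With the tool pointing down it reaches from about 350 to 975 mm from the base axis. Payload 7.1 kg.
Tool frame: the origin (TCP) lies at the very end of the fingers, on their centre line; the grasp point (between the pads) lies 19 mm behind it; z points along the fingers, y is the line along which they close (so a half turn about z gives the same grasp; the last joint's range is limited). The gripper opens to 88 mm and grips with 3 to 60 N. Pads are 20 mm wide; open, the fingers measure 115 mm over their backs; the gripper's body (75 mm by 178 mm) begins 61 mm behind the grasp point.
Start: joints at [1.216, 0.423, 1.63, -0, 1.089, -0.019], TCP at [205.921, 590.086, 202.275] pointing down, gripper open.
Joint ranges: [-3, 3], [-0.9, 2.11], [0.09, 2.58], [-1.31, 4.45], [0.11, 2.69], [-2.54, 2.54]. Speed limits (rad/s): [2.39, 2.39, 3.01, 3.14, 3.14, 3.14].

INTERFACE

Orientations are given as a rotation vector (axis times angle).
In Python, from workcell import * gives the robot as it stands.
- The arm moves only by the tool step_arm, never from a script. Its argument "deltas" is a list of rows, each a list of 3 entries, a list of its own where there are three numbers: the shift along the tool's x, y, z in units of 300 mm (1.0 is 300 mm), then the turn, a rotation vector about the tool's x, y, z in units of 1.5 rad (1.0 is 1.5 rad), then the gripper command: -1 is shut, 1 is fully open, values between are in proportion. In form: [[[dx, dy, dz], [rx, ry, rz], gripper], ...]. A call has 1 to 20 rows; each row is the pose to reach, as a shift and turn from the pose commanded when the call began, along the tool's axes at that moment; what a row does not reach only later rows make up. A row lasts 1/12 s, in which the tool goes at most 41.7 mm and 7.16 degrees, less where a joint would pass 70% of its speed; a pose out of reach is approached as far as the arm can. A call with a number of a shift or a turn outside -1 to 1 is refused whole. A call with a gripper value outside its range is refused whole. The fingers move at their own pace and stop on an object; the grip force is fixed at half the most. Time passes only in rows, so rows that repeat a pose let the fingers close. It gives the time, the measured TCP pose, the force, the opening and the grip force at its end, in the units of the state.
- get_obs(): the state, without advancing time (a new reading comes with each control period).
- get_image(name): name is "side" or "top" or "wrist"; returns a dict with "pixels" (480x640x3 uint8, red, green, blue), "fx", "fy", "cx", "cy" (pixels), "T" (4x4, takes a point from camera to world coordinates). Camera axes: x right, y down, z forward; pixel columns grow to the right and rows downward; lengths in mm; the calibration is good to about 2 mm. A picture is of the moment at which its call begins. There is no depth.
- close_job(): hands the job in; it is judged then, once.
The state is a dict: "t": time; "qpos": joint angles; "qvel": joint speeds; "joint_torque": joint torques, N m; "ee_pos": TCP position; "orientation": TCP orientation; "ft_force": force on the tool from outside, world axes, zero at the start; "moment": the same for the moment, N m; "width": finger opening in mm; "grasp_force": force on a finger pad.
Only numpy, scipy, OpenCV 4.12 (cv2) and the standard library are available. Lean on these libraries where they do the work, as an engineer would, in place of code of your own. Each camera call takes 0.05 s, during which the arm holds its last target. There are 200 camera calls.

TASK

First push the black board carrier squarely up against the steel fence at the far side of the test fixture, then slide it along the fence into the guide channel until it is fully home and the spring roller has dropped into the notch in its side, and then press the green start button all the way down and let go. Do all of it by pushing with the fingertips: do not grip or lift the carrier, do not touch the green board on it, and leave the flux bottle, the fuse pack and the heat sink where they are.

Things in the scene. Friction and masses are not known exactly. Their poses are not given: they have to be found in the camera images.
- fixture: Board test fixture, screwed down; origin on the worktop. Its +x points to the fence (away from the robot); the carrier goes in along its -y (to the robot's right). Aluminium base x -98..58, y -165..182 mm, top z 8. Grey electronics housing at the -y end, x -59..56, y -165..-85, top z 48. Two brass stop screws on it end at y -75.
- fence_mid (a point): Point on the inner face of the steel datum fence on the fixture's far side (fixture x 44, y 50, z 16 mm). The fence runs along the fixture's y from -85 to 178, top z 24.
- rail_entry (a point): Inner edge of the near steel guide rail where the channel begins (fixture x -47, y 15, z 16 mm). The rail runs from here to y -85, top z 24; a flare before it opens out to y 43, x -57. Channel 91 mm wide. A spring plunger with a roller crosses the rail at y -25; its block and black knob reach out to x -109, z 30.
- carrier: Black board carrier, loose on the base plate: 88 (its x) x 100 (its y) x 14 mm high, 0.22 kg, origin at the centre of its underside. Starts ahead of the channel, turned up to 0.28 rad, its middle 60 to 82 mm from the fence's face. Its -y edge goes in first; in the middle of its -x side is a notch 12 mm long, 9 mm deep for the roller.
- home_mark (a point): Point on the base plate's top over which the carrier's origin stands when fully home, leading edge on the stop screws (fixture x 0, y -25 mm). Pushing home takes 5 to 10 N against roller and contact springs; let go, the carrier springs back about 1.5 mm until the notch bears on the roller.
- board: The green circuit board fixed on the carrier, 50 x 66 x 10 mm, origin at the centre of its underside, 14 mm above the carrier's underside. Not to be touched.
- lock_plunger (a joint): Spring plunger with the roller: 0 m = roller fully out (free, or dropped into the carrier's notch); about 0.007 while the plain side of the carrier is pressing it back. Spring about 2 to 5 N.
- contact_block (a joint): Travel of the sprung contact block: 0 m = fully out; 0.005 with the carrier on the stop screws, about 0.0035 once it is locked. Spring 2 to 4 N.
- start_button (a joint): Green push button, 24 mm wide, pressed straight down: 0 m = up, 0.006 = fully down, which takes about 5 N; springs back by itself.
- start_button_top (a point): Centre of the top of the green start button, on the housing, 18 mm above the housing's top.
- flux_bottle: Flux bottle standing behind the fence, 38 mm wide, 118 mm high, origin at the centre of its underside; bystander.
- fuse_pack: Card box of fuses behind the fixture, 30 x 50 x 16 mm, origin at the centre of its underside; bystander.
- heat_sink: Finned heat sink lying to the right of the housing, 30 x 35 x 18 mm, origin at the centre of its underside; bystander.

How it is judged (in metres and radians):
On the way, in this order (a step that is already met when the one before it is completed fails the run):
1. the carrier is pushed up against the fence and square to it, still ahead of the channel (x of carrier in the frame of fixture above -0.005 m and angle between the y axis of carrier and the y axis of fixture, either way round below 0.08 rad and y of carrier in the frame of fixture above 0.075 m), for 0.1 s.
2. the carrier is fully home in the channel, on the contacts, with the roller in its notch (y of carrier in the frame of fixture below -0.0215 m and value of joint lock_plunger below 0.0015 m and value of joint contact_block above 0.0022 m and angle between the y axis of carrier and the y axis of fixture, either way round below 0.06 rad), for 0.2 s.
3. the start button is pressed down (value of joint start_button above 0.0045 m), for 0.05 s.
At the end, for the whole second after the job is handed in: The carrier lies flat and still, square within 0.06 rad, within 3.5 mm of the stop screws; the roller is in its notch (plunger within 1.5 mm of fully out), the contact block pressed in over 2.2 mm; the start button was pressed 4.5 mm or more after that and is up again (all of step 2 and y of carrier in the frame of fixture above -0.0275 m and x of carrier in the frame of fixture between -0.0045 and 0.0025 m and z of carrier in the frame of fixture below 0.011 m and value of joint start_button below 0.001 m and linear speed of carrier below 0.01 m/s); the robot touches nothing.
It fails at once if the carrier is lifted or tipped (z of carrier in the frame of fixture above 0.018 m or angle between carrier's own z axis and vertical above 0.15 rad).
It fails at once if the board is touched (contact force between the arm and board above 0.5 N).
It fails at once if the start button is pressed while the carrier is not locked home (value of joint start_button above 0.003 m and (y of carrier in the frame of fixture above -0.0205 m or value of joint lock_plunger above 0.003 m)).
It fails at once if the flux bottle, the fuse pack or the heat sink is knocked or moved by more than 15 mm (distance of any of flux_bottle, fuse_pack, heat_sink from where it was at the start of the episode above 0.015 m or angle between flux_bottle's own z axis and vertical above 0.3 rad).
It also fails if it takes over 53 s, if anything falls off the work surface, if the arm or the gripper's body presses on something with over 40 N, if the wrist force passes 120 N, or if a joint passes its speed limit or range.

## Working session

There is one attempt and no reset: what is moved stays moved. The work goes in short steps, Python scripts to look and compute and a tool call to move; the robot and the scene stay as the last step left them, time stands still between calls to the robot, and variables do not carry over. Pictures are saved under pics/ and viewed, at most 10 in all, crops included, and the job is handed in when it is done.

Besides the shell and the picture viewer there is one more tool, called after "Emit:" in YAML: its name, and indented under it one key for each argument. step_arm: Moves the arm, as the interface text tells. Its arguments: {"type":"object","properties":{"deltas":{"type":"array","items":{"type":"array"}}},"required":["deltas"]}

```bash
mkdir -p pics; cat > h.py <<'E'
from workcell import *
import numpy as np, cv2
from scipy.spatial.transform import Rotation as R
def snap(n,f):
    im=get_image(n); cv2.imwrite('pics/'+f,cv2.cvtColor(im['pixels'],cv2.COLOR_RGB2BGR))
    np.savez('pics/'+f+'.npz',**{k:im[k] for k in('fx','fy','cx','cy','T')}); return im
def ray(f,u,v,z):
    d=np.load('pics/'+f+'.npz');T=d['T']
    r=T[:3,:3]@np.array([(u-d['cx'])/d['fx'],(v-d['cy'])/d['fy'],1]);o=T[:3,3]
    return (o+r*(z-o[2])/r[2]).round(1)
def proj(f,p):
    d=np.load('pics/'+f+'.npz');T=d['T']; c=T[:3,:3].T@(np.array(p)-T[:3,3])
    return (d['fx']*c[0]/c[2]+d['cx']).round(1),(d['fy']*c[1]/c[2]+d['cy']).round(1)
E
python3 - <<'E'
from h import *
o=get_obs();print(o['t'],o['ee_pos'],o['orientation'],R.from_rotvec(o['orientation']).as_matrix().round(3))
snap('top','top0.png');snap('side','side0.png')
E
```

```text
0.0 [205.74774311 589.56883296 201.49870564] [-5.24883783e-01 -3.09720772e+00  2.29719769e-03] [[-0.944  0.329 -0.   ]
 [ 0.329  0.944 -0.001]
 [-0.    -0.001 -1.   ]]
```

View pics/top0.png

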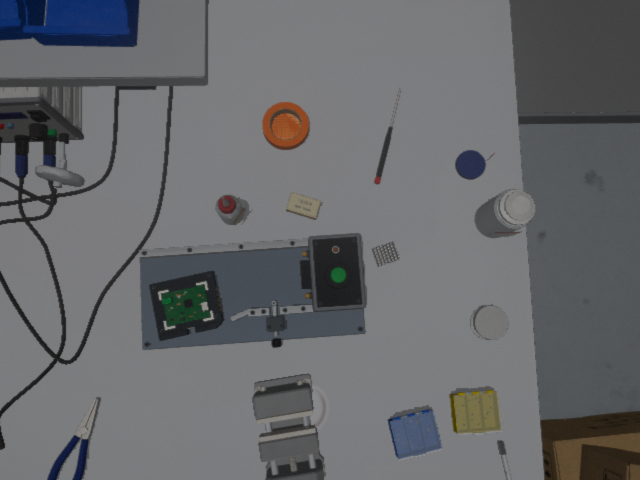

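View pics/side0.png

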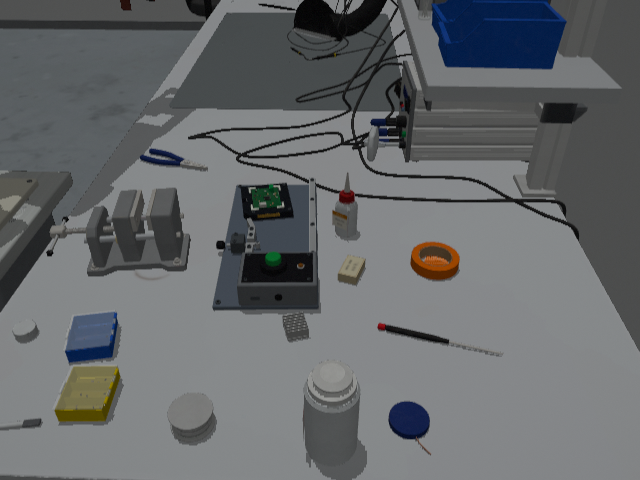

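The top view shows the fixture at pixels (140..365, 235..348): the carrier at about (187,305), the button at (338,275), the bottle at (230,207) and the fuse pack at (304,205). The heat sink is at (386,254). The side view agrees. I'll enlarge the top view next.

```bash
python3 - <<'E'
from h import *
im=cv2.imread('pics/top0.png')[225:360,130:380]
im=cv2.convertScaleAbs(im,alpha=1.5,beta=20)
cv2.imwrite('pics/c0.png',cv2.resize(im,None,fx=3.2,fy=3.2,interpolation=cv2.INTER_CUBIC))
d=np.load('pics/top0.png.npz');print(d['T'].round(3),d['fx'],d['cx'],d['cy'])
E
```

```text
[[-1.90000e-02 -9.90000e-01  1.42000e-01  5.39432e+02]
 [-1.00000e+00  1.50000e-02 -2.50000e-02 -1.34106e+02]
 [ 2.30000e-02 -1.43000e-01 -9.89000e-01  9.09641e+02]
 [ 0.00000e+00  0.00000e+00  0.00000e+00  1.00000e+00]] 570.9136873633503 310.64908434735514 240.5572475403841
```

View pics/c0.png

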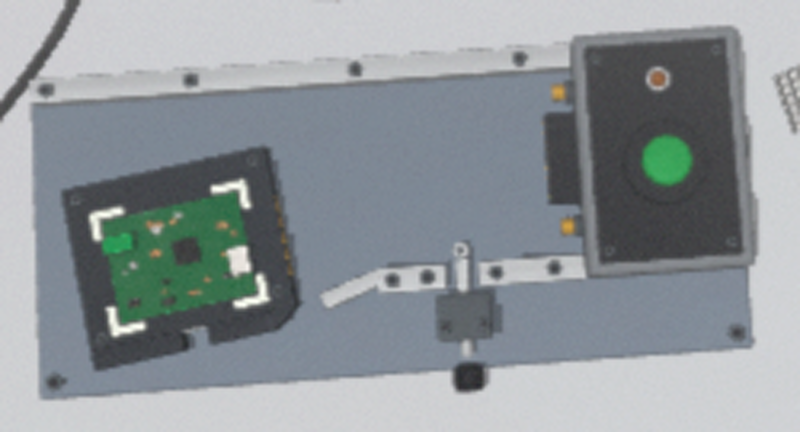

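```bash
cat >> h.py <<'E'
from scipy.optimize import least_squares
def fit(f,pts,uv,z0=None):
    P=np.array(pts,float)
    def pr(q):
        c,s=np.cos(q[2]),np.sin(q[2]); 
        return [proj(f,(q[0]+c*a-s*b,q[1]+s*a+c*b,z)) for a,b,z in P]
    q0=[540,0,0]
    d=np.load('pics/'+f+'.npz')
    def projf(q): 
        c,s=np.cos(q[2]),np.sin(q[2]);W=np.c_[q[0]+c*P[:,0]-s*P[:,1],q[1]+s*P[:,0]+c*P[:,1],P[:,2]]
        C=(W-d['T'][:3,3])@d['T'][:3,:3]
        return np.c_[d['fx']*C[:,0]/C[:,2]+d['cx'],d['fy']*C[:,1]/C[:,2]+d['cy']]
    r=least_squares(lambda q:(projf(q)-np.array(uv)).ravel(),q0,x_scale=[10,10,.1],loss='soft_l1')
    return r.x,r.fun.reshape(-1,2).round(1)
E
python3 - <<'E'
from h import *
f='top0.png'
cv=lambda L:[(130+u/3.2-.35,225+v/3.2-.35) for u,v in L]
q,r=fit(f,[(-98,182,8),(-98,-165,8),(56,-85,48),(56,-165,48),(-59,-85,48),(-59,-165,48),(44,178,24),(-47,15,24)],cv([(42,397),(752,346),(573,40),(737,28),(590,275),(752,263),(33,103),(380,270)]))
print(q,r.tolist())
c,rr=fit(f,[(44,50,22),(44,-50,22),(-44,50,22)],cv([(63,190),(268,148),(96,370)]))
print(c,rr.tolist())
Rf=np.array([[np.cos(q[2]),-np.sin(q[2])],[np.sin(q[2]),np.cos(q[2])]])
print('carrier in fix',Rf.T@(c[:2]-q[:2]),c[2]-q[2])
b=ray(f,*cv([(667,160)])[0],66);print('button',b,Rf.T@(b[:2]-q[:2]))
for n,p,z in(('bottle',(228,204),110),('fuse',(304,205),16),('sink',(386,254),18)):
    w=ray(f,*p,z);print(n,w,Rf.T@(w[:2]-q[:2]))
for u,v in((255,385),(320,385),(325,470),(265,470)): print(ray(f,u,v,80))
E
```

```text
[ 6.10784743e+02 -7.08835671e+01  5.07375101e-02] [[-0.6, 0.6], [1.1, 0.6], [-0.3, -1.5], [0.5, -1.2], [-0.4, 0.7], [2.1, 0.8], [-0.5, -0.2], [-0.6, -0.7]]
[5.69527010e+02 3.57069266e+01 1.91992027e-01] [[0.2, -0.0], [0.0, -0.3], [-0.2, 0.3]]
carrier in fix [-35.7988233  108.54574207] 0.14125451707745987
button [ 609.1 -195.5   66. ] [  -8.00258979 -124.37062463]
bottle [708.9 -37.9 110. ] [99.6617817  27.96513319]
fuse [ 725.5 -147.5   16. ] [110.68197409 -82.33570706]
sink [ 644.4 -275.5   18. ] [  23.19472413 -206.05794069]
[453.7 -72.9  80. ]
[ 451.8 -164.8   80. ]
[ 336.6 -169.3   80. ]
[338.6 -86.1  80. ]
```

```bash
cat >> h.py <<'E'
Q=np.array([610.78,-70.88,.0507])
RF=R.from_euler('z',Q[2]).as_matrix()
def f2w(p): return RF@np.array(p,float)+[Q[0],Q[1],0]
def w2f(p): return RF.T@(np.array(p,float)-[Q[0],Q[1],0])
def goto(fp):
    o=get_obs();M=R.from_rotvec(o['orientation']);
    t=RF@np.diag([-1,1,-1])
    d=M.as_matrix().T@(f2w(fp)-o['ee_pos'])/300
    r=(M.inv()*R.from_matrix(t)).as_rotvec()/1.5
    print('t',o['t'],'fix',w2f(o['ee_pos']).round(1),'w',round(o['width'],1),'F',(RF.T@o['ft_force']).round(1)); print(d.round(4).tolist(),r.round(4).tolist())
E
python3 -c "
from h import *
goto((-118,106,150));goto((-118,106,12))"
```

```text
t 0.1 fix [-371.   680.2  201.6] w 87.8 F [0.5 0.2 0.7]
[-1.5027, -1.4547, 0.1739] [-0.0008, -0.0002, -0.2577]
t 0.1 fix [-371.   680.2  201.6] w 87.8 F [0.5 0.2 0.7]
[-1.5027, -1.4541, 0.6339] [-0.0008, -0.0002, -0.2577]
```

Emit:
step_arm:
  deltas:
    - [[-0.1,-0.097,0.01],[0,0,-0.05],0.27]
    - [[-0.2,-0.194,0.02],[0,0,-0.1],0.27]
    - [[-0.3,-0.29,0.03],[0,0,-0.15],0.27]
    - [[-0.4,-0.39,0.04],[0,0,-0.2],0.27]
    - [[-0.5,-0.485,0.05],[0,0,-0.2577],0.27]
    - [[-0.6,-0.58,0.06],[0,0,-0.2577],0.27]
    - [[-0.7,-0.68,0.07],[0,0,-0.2577],0.27]
    - [[-0.8,-0.775,0.08],[0,0,-0.2577],0.27]
    - [[-0.9,-0.87,0.09],[0,0,-0.2577],0.27]
    - [[-0.9,-0.87,0.09],[0,0,-0.2577],0.27]

```text
t: 0.93
ee_pos: [376.3, 249.3, 174.6]
orientation: [0.072, -3.14, 0.003]
ft_force: [-0.5, 0.2, -0.4]
width: 55.6
grasp_force: 0.0
```

```bash
python3 -c "
from h import *
goto((-118,106,130))"
```

```text
t 0.9333 fix [-218.   331.7  174.6] w 55.6 F [-0.5  0.2 -0.4]
[-0.3371, -0.7503, 0.15] [-0.0015, -0.0007, -0.0032]
```

Emit:
step_arm:
  deltas:
    - [[-0.05,-0.11,0.02],[0,0,0],0.27]
    - [[-0.1,-0.22,0.04],[0,0,0],0.27]
    - [[-0.15,-0.33,0.06],[0,0,0],0.27]
    - [[-0.2,-0.44,0.08],[0,0,0],0.27]
    - [[-0.25,-0.55,0.1],[0,0,0],0.27]
    - [[-0.3,-0.66,0.13],[0,0,0],0.27]
    - [[-0.337,-0.75,0.15],[-0.0015,0,-0.003],0.27]
    - [[-0.337,-0.75,0.15],[-0.0015,0,-0.003],0.27]
    - [[-0.337,-0.75,0.15],[-0.0015,0,-0.003],0.27]

```text
t: 1.68
ee_pos: [487.2, 34.2, 129.7]
orientation: [0.082, -3.139, -0.004]
ft_force: [0.5, 0.6, -0.8]
width: 55.4
grasp_force: 0.0
```

```bash
python3 -c "
from h import *
goto((-118,106,12))
snap('top','top1.png')
im=cv2.imread('pics/top1.png')[215:415,120:370]
cv2.imwrite('pics/c1.png',cv2.resize(im,None,fx=3,fy=3,interpolation=cv2.INTER_CUBIC))"
```

```text
t 1.6833 fix [-118.1  111.2  129.7] w 55.4 F [ 0.5  0.6 -0.8]
[-0.0008, -0.0184, 0.3922] [0.0016, -0.0009, 0.001]
```

View pics/c1.png

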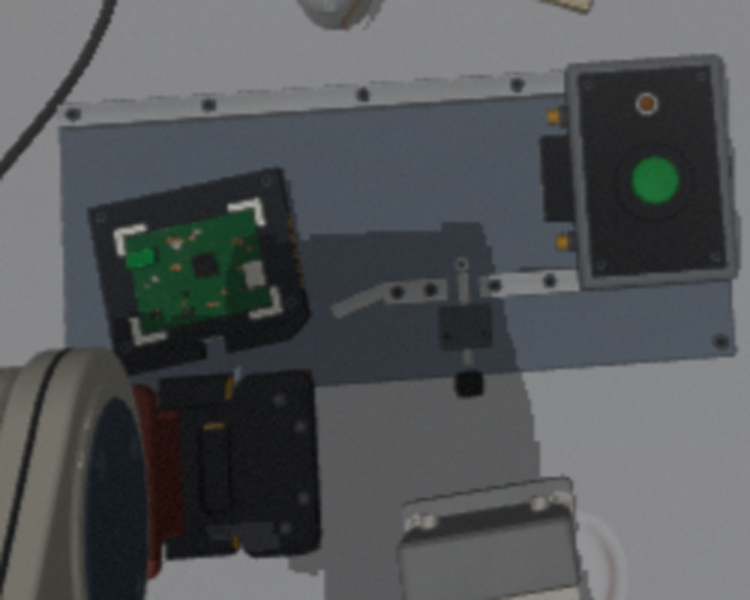

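The gripper stands on the near side of the carrier, clear of the vise. The carrier hasn't moved, with its near-left corner at crop (125,372). I'll lower the fingertips and push.

Emit:
step_arm:
  deltas:
    - [[0,-0.01,0.1],[0,0,0],0.27]
    - [[0,-0.018,0.2],[0.0016,0,0.001],0.27]
    - [[0,-0.018,0.3],[0.0016,0,0.001],0.27]
    - [[0,-0.018,0.36],[0.0016,0,0.001],0.27]
    - [[0,-0.018,0.39],[0.0016,0,0.001],0.27]
    - [[0,-0.018,0.39],[0.0016,0,0.001],0.27]
    - [[0,-0.018,0.39],[0.0016,0,0.001],0.27]

```text
t: 2.32
ee_pos: [487.4, 30.9, 13.6]
orientation: [0.086, -3.14, 0.0]
ft_force: [-0.4, 0.1, 0.5]
width: 55.6
grasp_force: 0.0
```

```bash
python3 -c "
from h import *
goto((-60,106,12.5))"
```

```text
t 2.3167 fix [-118.   107.9   13.6] w 55.6 F [-0.4  0.1  0.5]
[-0.1934, -0.0071, 0.0037] [-0.0001, -0.0002, 0.0029]
```

Emit:
step_arm:
  deltas:
    - [[-0.02,-0.007,0.003],[0,0,0.003],0.27]
    - [[-0.04,-0.007,0.003],[0,0,0.003],0.27]
    - [[-0.06,-0.007,0.003],[0,0,0.003],0.27]
    - [[-0.08,-0.007,0.003],[0,0,0.003],0.27]
    - [[-0.1,-0.007,0.003],[0,0,0.003],0.27]
    - [[-0.12,-0.007,0.003],[0,0,0.003],0.27]
    - [[-0.14,-0.007,0.003],[0,0,0.003],0.27]
    - [[-0.16,-0.007,0.003],[0,0,0.003],0.27]
    - [[-0.175,-0.007,0.003],[0,0,0.003],0.27]
    - [[-0.185,-0.007,0.003],[0,0,0.003],0.27]
    - [[-0.193,-0.007,0.003],[0,0,0.003],0.27]
    - [[-0.193,-0.007,0.003],[0,0,0.003],0.27]

```text
t: 3.32
ee_pos: [545.8, 31.0, 12.3]
orientation: [-0.077, 3.14, -0.0]
ft_force: [0.4, 0.3, -0.2]
width: 55.5
grasp_force: 0.0
```

```bash
python3 -c "
from h import *
goto((-54,106,12.5))
snap('top','top2.png')
im=cv2.imread('pics/top2.png')[215:375,120:370]
im=cv2.convertScaleAbs(im,alpha=1.5,beta=20)
cv2.imwrite('pics/c2.png',cv2.resize(im,None,fx=3.2,fy=3.2,interpolation=cv2.INTER_CUBIC))"
```

```text
t 3.3167 fix [-59.7 105.1  12.3] w 55.5 F [ 0.4  0.3 -0.2]
[-0.019, 0.0032, -0.0007] [-0.0001, 0.0001, -0.001]
```

View pics/c2.png

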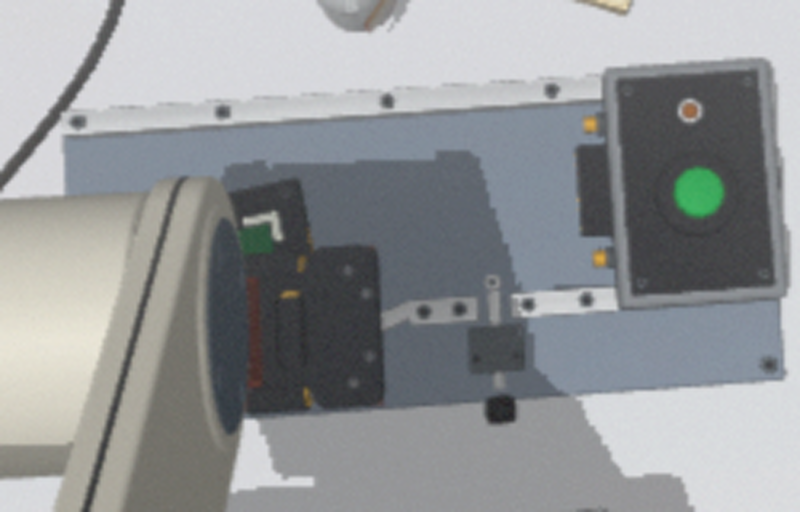

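The carrier's far-right corner shows at crop (302,180), still well off the fence, and the force reads about zero. The geometry doesn't add up, so I'll check with the side camera.

```bash
python3 -c "
from h import *
snap('side','side2.png')
im=cv2.imread('pics/side2.png')[120:300,190:390]
im=cv2.convertScaleAbs(im,alpha=1.5,beta=20)
cv2.imwrite('pics/c3.png',cv2.resize(im,None,fx=3.3,fy=3.3,interpolation=cv2.INTER_CUBIC))
a=lambda u,v:(120+u/3.2-.35,215+v/3.2-.35)
for u,v in((302,180),(310,245)): print(w2f(ray('top2.png',*a(u,v),22)))
print(w2f(ray('top2.png',*a(388,111),24)))
"
```

```text
[14.29891441 64.338028   22.        ]
[-17.36332217  61.93953377  22.        ]
[45.03321888 20.82455275 24.        ]
```

View pics/c3.png

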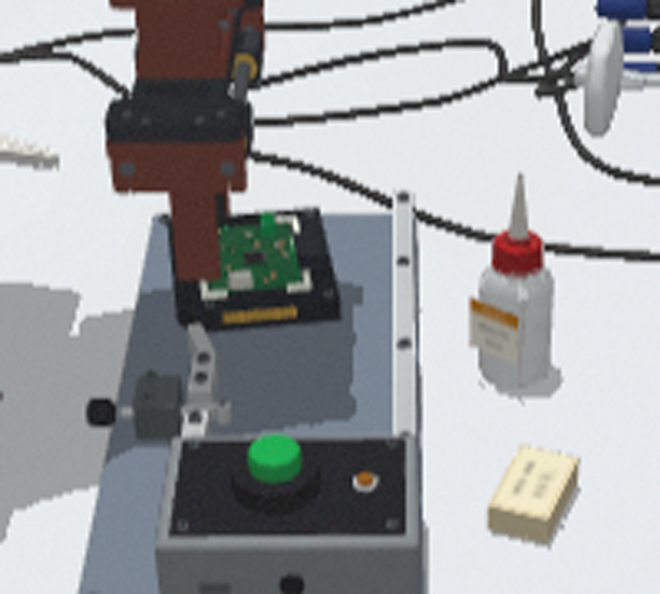

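```bash
python3 -c "
from h import *
c=lambda p:((p[0]-190+.35)*3.3,(p[1]-120+.35)*3.3)
for z in(12,24,36):
  for x in(-70,-50): print('finger',z,x,np.round(c(proj('side2.png',f2w((x,64,z)))),0))
for p in((44,178,24),(44,-85,24),(-59,-85,48),(56,-85,48),(-98,-165,8)): print(p,np.round(c(proj('side2.png',f2w(p))),0))
for th,cx,cy in((.06,-28,110),):
  for a,b in((44,50),(44,-50),(-44,-50),(-44,50)): 
    print(a,b,np.round(c(proj('side2.png',f2w((cx+a*np.cos(th)-b*np.sin(th),cy+a*np.sin(th)+b*np.cos(th),22)))),0))
o=get_obs();print(o['ee_pos'],o['t'])
"
```

```text
finger 12 -70 [182. 313.]
finger 12 -50 [219. 313.]
finger 24 -70 [181. 295.]
finger 24 -50 [218. 295.]
finger 36 -70 [179. 276.]
finger 36 -50 [216. 276.]
(44, 178, 24) [393. 187.]
(44, -85, 24) [392. 467.]
(-59, -85, 48) [170. 428.]
(56, -85, 48) [417. 426.]
(-98, -165, 8) [ 72. 609.]
44 50 [340. 204.]
44 -50 [346. 298.]
-44 -50 [182. 305.]
-44 50 [187. 209.]
[545.1064163   31.00445933  12.23132319] 3.4167
```

The near finger's bottom edge shows at crop (178..222, 278), where a tip at z 12 would be near v 313. So the tips look about 20 mm higher than reported, over the carrier rather than behind it. I'll save pictures here, back out along the same path, and compare.

```bash
python3 -c "
from h import *
snap('wrist','wrist2.png');snap('side','side2b.png')"
```

Emit:
step_arm:
  deltas:
    - [[0.05,0,0],[0,0,0],0.27]
    - [[0.1,0,0],[0,0,0],0.27]
    - [[0.15,0,0],[0,0,0],0.27]
    - [[0.193,0,0],[0,0,0],0.27]
    - [[0.193,0,0],[0,0,0],0.27]
    - [[0.193,0,0],[0,0,0],0.27]

```text
t: 4.02
ee_pos: [487.5, 28.1, 12.5]
orientation: [0.077, -3.141, 0.0]
ft_force: [-0.1, 0.6, -0.6]
width: 55.7
grasp_force: 0.0
```

```bash
python3 -c "
from h import *
goto((-118,106,12))
snap('wrist','wrist3.png');snap('side','side3.png')
def cr(f):
    im=cv2.imread('pics/'+f)[120:245,200:333]; im=(255*(im/255.)**.5).astype('uint8')
    return cv2.resize(im,(399,300),interpolation=cv2.INTER_CUBIC)  # ~3.0 x 2.4
w=lambda f:cv2.resize((255*(cv2.imread('pics/'+f)/255.)**.6).astype('uint8'),(399,300))
cv2.imwrite('pics/m1.png',np.vstack([np.hstack([cr('side2b.png'),cr('side3.png')]),np.hstack([w('wrist2.png'),w('wrist3.png')])]))
"
```

```text
t 4.0167 fix [-118.1  105.1   12.5] w 55.7 F [-0.1  0.6 -0.6]
[-0.0004, 0.0028, 0.0017] [-0.0001, -0.0, -0.001]
```

View pics/m1.png

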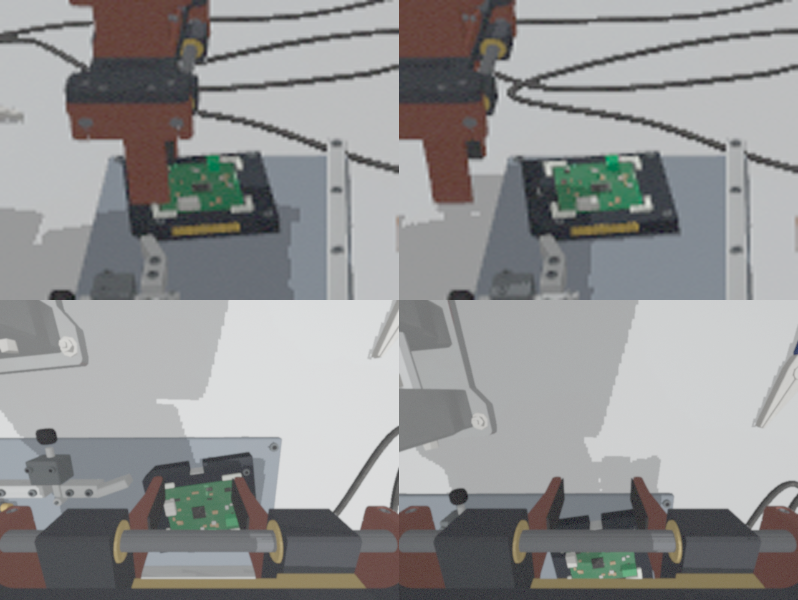

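The carrier hasn't moved. In the side views the finger's bottom edge is at v≈204.6, and the wrist views show the fingers above the carrier. I'll work out the real tip height from the side camera, correcting its bias with fixture points, and then confirm it by touching the worktop.

```bash
python3 -c "
from h import *
# side camera check against known fixture points (c3 crop readings) 
c=lambda u,v:(u/3.3-.35+190,v/3.3-.35+120)
for p,s in (((-59,-85,48),(180,437)),((56,-85,48),(412,437)),((-59,-165,48),(160,543)),((56,-165,48),(422,543)),((44,178,24),(397,190))):
  print(p,np.round(np.array(c(*s))-proj('side2.png',f2w(p)),1))
for y in(64,77):
  for z in(12,24,36,48): print(y,z,proj('side3.png',f2w((-128,y,z))),proj('side3.png',f2w((-108,y,z))))
"
```

```text
(-59, -85, 48) [2.9 2.9]
(56, -85, 48) [-1.5  3.3]
(-59, -165, 48) [2.3 0.9]
(56, -165, 48) [1.  1.3]
(44, 178, 24) [1.2 0.9]
64 12 (np.float64(212.4), np.float64(214.8)) (np.float64(223.6), np.float64(214.7))
64 24 (np.float64(211.7), np.float64(209.2)) (np.float64(222.9), np.float64(209.1))
64 36 (np.float64(210.9), np.float64(203.5)) (np.float64(222.3), np.float64(203.4))
64 48 (np.float64(210.2), np.float64(197.7)) (np.float64(221.6), np.float64(197.7))
77 12 (np.float64(213.4), np.float64(210.8)) (np.float64(224.5), np.float64(210.7))
77 24 (np.float64(212.7), np.float64(205.2)) (np.float64(223.8), np.float64(205.1))
77 36 (np.float64(212.0), np.float64(199.5)) (np.float64(223.2), np.float64(199.5))
77 48 (np.float64(211.2), np.float64(193.8)) (np.float64(222.6), np.float64(193.7))
```

Emit:
step_arm:
  deltas:
    - [[0.02,0,0.01],[0,0,0],0.27]
    - [[0.03,0,0.02],[0,0,0],0.27]
    - [[0.03,0,0.03],[0,0,0],0.27]
    - [[0.03,0,0.035],[0,0,0],0.27]
    - [[0.03,0,0.035],[0,0,0],0.27]

```text
t: 4.53
ee_pos: [478.4, 27.7, 1.3]
orientation: [0.077, -3.14, 0.0]
ft_force: [0.1, 0.7, 0.4]
width: 55.6
grasp_force: 0.0
```

Emit:
step_arm:
  deltas:
    - [[0,0,0.015],[0,0,0],0.27]
    - [[0,0,0.03],[0,0,0],0.27]
    - [[0,0,0.035],[0,0,0],0.27]
    - [[0,0,0.035],[0,0,0],0.27]

```text
t: 4.87
ee_pos: [478.3, 27.7, -9.2]
orientation: [0.077, -3.14, 0.0]
ft_force: [0.1, -0.4, -0.6]
width: 55.6
grasp_force: 0.0
```

Emit:
step_arm:
  deltas:
    - [[0,0,0.008],[0,0,0],0.27]
    - [[0,0,0.011],[0,0,0],0.27]
    - [[0,0,0.011],[0,0,0],0.27]

```text
t: 5.12
ee_pos: [478.5, 27.7, -12.1]
orientation: [0.077, -3.14, 0.0]
ft_force: [-0.3, 0.0, 0.6]
width: 55.7
grasp_force: 0.0
```

Emit:
step_arm:
  deltas:
    - [[0,0,0.008],[0,0,0],0.27]
    - [[0,0,0.011],[0,0,0],0.27]
    - [[0,0,0.011],[0,0,0],0.27]

```text
t: 5.37
ee_pos: [478.5, 27.7, -15.4]
orientation: [0.077, -3.14, 0.0]
ft_force: [-0.3, 0.1, -0.3]
width: 55.9
grasp_force: 0.0
```

Emit:
step_arm:
  deltas:
    - [[0,0,0.005],[0,0,0],0.27]
    - [[0,0,0.008],[0,0,0],0.27]
    - [[0,0,0.008],[0,0,0],0.27]

```text
t: 5.62
ee_pos: [478.5, 27.7, -17.8]
orientation: [0.077, -3.14, 0.0]
ft_force: [-0.3, 0.4, 0.1]
width: 55.7
grasp_force: 0.0
```

Emit:
step_arm:
  deltas:
    - [[0,0,0.005],[0,0,0],0.27]
    - [[0,0,0.008],[0,0,0],0.27]
    - [[0,0,0.008],[0,0,0],0.27]

```text
t: 5.87
ee_pos: [478.7, 27.7, -20.0]
orientation: [-0.077, 3.141, -0.0]
ft_force: [0.3, 0.1, 0.3]
width: 56.0
grasp_force: 0.4
```

Emit:
step_arm:
  deltas:
    - [[0,0,0.005],[0,0,0],0.27]
    - [[0,0,0.008],[0,0,0],0.27]
    - [[0,0,0.008],[0,0,0],0.27]

```text
t: 6.12
ee_pos: [478.7, 27.7, -20.3]
orientation: [-0.077, 3.14, -0.0]
ft_force: [-8.8, -0.2, 36.1]
width: 55.6
grasp_force: 18.0
```

Emit:
step_arm:
  deltas:
    - [[0,0,0.005],[0,0,0],0.27]
    - [[0,0,0.008],[0,0,0],0.27]
    - [[0,0,0.008],[0,0,0],0.27]

```text
t: 6.37
ee_pos: [478.8, 27.7, -20.5]
orientation: [-0.077, 3.14, -0.0]
ft_force: [-15.2, -1.1, 71.6]
width: 56.3
grasp_force: 35.5
```

Contact comes at a reported z of −20.2, so real tip z is reported z plus 20.2 mm. I'm lifting to a real height of 13.5 and will use this offset from here on.

Emit:
step_arm:
  deltas:
    - [[0,0,-0.03],[0,0,0],0.27]
    - [[0,0,-0.061],[0,0,0],0.27]
    - [[0,0,-0.061],[0,0,0],0.27]
    - [[0,0,-0.061],[0,0,0],0.27]

```text
t: 6.7
ee_pos: [479.0, 27.7, -6.3]
orientation: [-0.077, 3.14, -0.0]
ft_force: [-0.3, 0.8, -0.4]
width: 56.2
grasp_force: 0.0
```

```bash
sed -i 's/^def f2w.*/def f2w(p): return RF@np.array(p,float)+[Q[0],Q[1],0]\nZO=20.2  # real tip z = reported + ZO/; s/d=M.as_matrix().T@(f2w(fp)-o/d=M.as_matrix().T@(f2w(fp)-[0,0,ZO]-o/; s/w2f(o\[.ee_pos.\])/(w2f(o["ee_pos"])+[0,0,ZO])/' h.py; python3 -c "
from h import *
goto((-62,106,13.5))"
```

```text
t 6.7 fix [-126.6  105.1   13.9] w 56.2 F [-0.3  0.8 -0.4]
[-0.2153, 0.0032, 0.0015] [-0.0001, 0.0007, -0.001]
```

Emit:
step_arm:
  deltas:
    - [[-0.03,0.003,0.001],[0,0,0],0.27]
    - [[-0.06,0.003,0.001],[0,0,0],0.27]
    - [[-0.08,0.003,0.001],[0,0,0],0.27]
    - [[-0.1,0.003,0.001],[0,0,0],0.27]
    - [[-0.12,0.003,0.001],[0,0,0],0.27]
    - [[-0.14,0.003,0.001],[0,0,0],0.27]
    - [[-0.16,0.003,0.001],[0,0,0],0.27]
    - [[-0.16,0.003,0.001],[0,0,0],0.27]

```text
t: 7.37
ee_pos: [528.3, 31.0, -6.8]
orientation: [-0.077, 3.139, -0.0]
ft_force: [-0.0, -0.3, 1.1]
width: 56.1
grasp_force: 0.0
```

Emit:
step_arm:
  deltas:
    - [[-0.015,0,0],[0,0,0],0.27]
    - [[-0.03,0,0],[0,0,0],0.27]
    - [[-0.045,0,0],[0,0,0],0.27]
    - [[-0.055,0,0],[0,0,0],0.27]
    - [[-0.055,0,0],[0,0,0],0.27]

```text
t: 7.78
ee_pos: [544.3, 31.8, -6.7]
orientation: [-0.077, 3.139, -0.0]
ft_force: [0.1, 0.2, -0.6]
width: 56.0
grasp_force: 0.0
```

```bash
python3 -c "
from h import *
goto((-54,106,13.5));snap('top','top4.png');snap('side','side4.png')"
```

```text
t 7.7833 fix [-61.2 105.9  13.5] w 56.0 F [ 0.1  0.2 -0.6]
[-0.0241, 0.0004, 0.0001] [-0.0001, 0.001, -0.001]
```

Emit:
step_arm:
  deltas:
    - [[-0.008,0,0],[0,0,0],0.27]
    - [[-0.016,0,0],[0,0,0],0.27]
    - [[-0.02,0,0],[0,0,0],0.27]
    - [[-0.02,0,0],[0,0,0],0.27]

```text
t: 8.22
ee_pos: [548.8, 32.1, -6.9]
orientation: [0.077, -3.14, 0.0]
ft_force: [-3.2, -0.1, 1.2]
width: 55.8
grasp_force: 1.3
```

Emit:
step_arm:
  deltas:
    - [[-0.006,0,0],[0,0,0],0.27]
    - [[-0.01,0,0],[0,0,0],0.27]
    - [[-0.01,0,0],[0,0,0],0.27]

```text
t: 8.47
ee_pos: [549.7, 32.1, -7.0]
orientation: [0.077, -3.136, 0.0]
ft_force: [-8.8, -0.3, 7.0]
width: 56.2
grasp_force: 4.3
```

The fence contact is firm, −8.8 N with the carrier square to the tool. I'm backing off, lifting and checking the carrier's pose.

Emit:
step_arm:
  deltas:
    - [[0.05,0,0],[0,0,0],0.27]
    - [[0.1,0,0],[0,0,0],0.27]
    - [[0.13,0,-0.08],[0,0,0],0.27]
    - [[0.13,0.1,-0.16],[0,0,0],-0.2]
    - [[0.1,0.2,-0.2],[0,0,0],-1]
    - [[0.05,0.3,-0.2],[0,0,0],-1]
    - [[0.05,0.3,-0.2],[0,0,0],-1]

```text
t: 9.05
ee_pos: [537.5, 126.0, 55.3]
orientation: [-0.081, 3.132, 0.003]
ft_force: [0.5, -0.4, 0.2]
width: 32.8
grasp_force: 0.0
```

```bash
python3 -c "
from h import *
goto((0,188,70));goto((0,188,13.5))
snap('side','side5.png');snap('top','top5.png')
a=cv2.imread('pics/side5.png')[150:330,190:390];b=cv2.imread('pics/top5.png')[215:360,110:370]
f=lambda im,s:cv2.resize(cv2.convertScaleAbs(im,alpha=1.6,beta=20),s,interpolation=cv2.INTER_CUBIC)
m=np.zeros((600,780,3),'uint8');m[:435]=f(b,(780,435));m[435:600,:200]=f(a,(200,165))
cv2.imwrite('pics/m2.png',m)"
```

```text
t 9.05 fix [-63.2 200.3  75.5] w 32.8 F [ 0.5 -0.4  0.2]
[-0.2104, -0.0413, 0.0201] [0.0013, 0.0059, 0.0008]
t 9.05 fix [-63.2 200.3  75.5] w 32.8 F [ 0.5 -0.4  0.2]
[-0.2087, -0.0417, 0.2085] [0.0013, 0.0059, 0.0008]
```

View pics/m2.png

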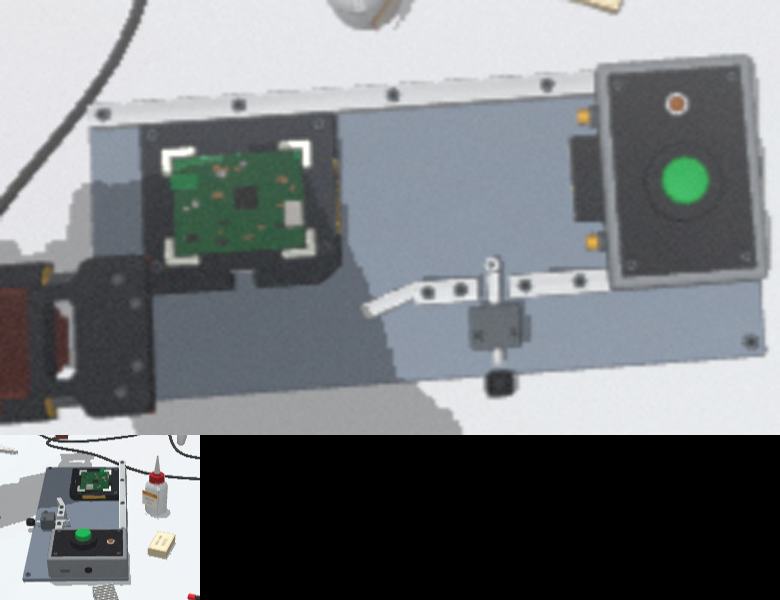

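The carrier lies square against the fence, its far corners at (142,122) and (335,113), with its trailing edge near fixture y 155. Next I go behind the trailing edge with the fingers shut.

Emit:
step_arm:
  deltas:
    - [[-0.1,-0.02,0],[0,0.003,0],-1]
    - [[-0.2,-0.041,0.01],[0.0013,0.006,0.001],-1]
    - [[-0.21,-0.041,0.02],[0.0013,0.006,0.001],-1]
    - [[-0.21,-0.041,0.1],[0.0013,0.006,0.001],-1]
    - [[-0.21,-0.041,0.18],[0.0013,0.006,0.001],-1]
    - [[-0.209,-0.041,0.208],[0.0013,0.006,0.001],-1]
    - [[-0.209,-0.041,0.208],[0.0013,0.006,0.001],-1]
    - [[-0.209,-0.041,0.208],[0.0013,0.006,0.001],-1]

```text
t: 9.82
ee_pos: [594.7, 111.2, -10.0]
orientation: [0.074, -3.13, 0.004]
ft_force: [-0.6, -0.3, 1.6]
width: 0.6
grasp_force: 0.0
```

```bash
python3 -c "
from h import *
a=lambda u,v:(110+u/3-.35,215+v/3-.35)
print(fit('top5.png',[(44,50,22),(44,-50,22)],[a(142,122),a(335,113)])[0],[w2f(ray('top5.png',*a(*p),22)).round(1) for p in((142,122),(335,113))])
goto((0,60,13.5))"
```

```text
[6.05194014e+02 3.13965755e+01 3.11750964e-02] [array([ 44.6, 151.4,  22. ]), array([42.6, 51.7, 22. ])]
t 9.8167 fix [ -6.8 182.7  10.2] w 0.6 F [-0.6 -0.3  1.6]
[-0.0241, -0.4088, -0.0101] [-0.0016, -0.0073, -0.0025]
```

Emit:
step_arm:
  deltas:
    - [[-0.015,0,-0.01],[-0.0016,-0.004,-0.0025],-1]
    - [[-0.023,-0.03,-0.01],[-0.0016,-0.007,-0.0025],-1]
    - [[-0.023,-0.06,-0.01],[-0.0016,-0.007,-0.0025],-1]
    - [[-0.023,-0.09,-0.01],[-0.0016,-0.007,-0.0025],-1]
    - [[-0.023,-0.12,-0.01],[-0.0016,-0.007,-0.0025],-1]
    - [[-0.023,-0.15,-0.01],[-0.0016,-0.007,-0.0025],-1]
    - [[-0.023,-0.18,-0.01],[-0.0016,-0.007,-0.0025],-1]
    - [[-0.023,-0.2,-0.01],[-0.0016,-0.007,-0.0025],-1]
    - [[-0.023,-0.2,-0.01],[-0.0016,-0.007,-0.0025],-1]

```text
t: 10.57
ee_pos: [605.7, 50.9, -6.0]
orientation: [-0.079, 3.139, -0.0]
ft_force: [-0.6, 0.1, -0.2]
width: 0.3
grasp_force: 0.0
```

```bash
python3 -c "
from h import *
goto((0,60,13.5))"
```

```text
t 10.5667 fix [  1.1 121.9  14.2] w 0.3 F [-0.6  0.1 -0.2]
[0.0037, -0.2064, 0.0023] [-0.0001, 0.0011, -0.0002]
```

Emit:
step_arm:
  deltas:
    - [[0.003,-0.02,0.002],[0,0.001,0],-1]
    - [[0.003,-0.04,0.002],[0,0.001,0],-1]
    - [[0.003,-0.06,0.002],[0,0.001,0],-1]
    - [[0.003,-0.08,0.002],[0,0.001,0],-1]
    - [[0.003,-0.1,0.002],[0,0.001,0],-1]
    - [[0.003,-0.1,0.002],[0,0.001,0],-1]

```text
t: 11.07
ee_pos: [606.1, 21.4, -6.9]
orientation: [0.08, -3.14, 0.0]
ft_force: [0.8, -0.3, -0.7]
width: 0.4
grasp_force: 0.0
```

Emit:
step_arm:
  deltas:
    - [[0,-0.02,0],[0,0,0],-1]
    - [[0,-0.04,0],[0,0,0],-1]
    - [[0,-0.06,0],[0,0,0],-1]
    - [[0,-0.08,0],[0,0,0],-1]
    - [[0,-0.1,0],[0,0,0],-1]
    - [[0,-0.1,0],[0,0,0],-1]

```text
t: 11.57
ee_pos: [607.7, -8.3, -7.0]
orientation: [0.08, -3.14, -0.0]
ft_force: [-0.4, 0.4, -0.1]
width: 0.5
grasp_force: 0.2
```

```bash
python3 -c "
from h import *
goto((0,38.5,13.5))
snap('top','top6.png');snap('side','side6.png')
b=cv2.imread('pics/top6.png')[215:360,180:370];a=cv2.imread('pics/side6.png')[170:300,200:340]
f=lambda im,s:cv2.resize(cv2.convertScaleAbs(im,alpha=1.6,beta=20),None,fx=s,fy=s,interpolation=cv2.INTER_CUBIC)
b=f(b,2.2);a=f(a,2.2);m=np.zeros((max(a.shape[0],b.shape[0]),a.shape[1]+b.shape[1],3),'uint8');m[:b.shape[0],:b.shape[1]]=b;m[:a.shape[0],b.shape[1]:]=a
cv2.imwrite('pics/m3.png',m);print(m.shape)"
```

```text
t 11.5667 fix [ 0.1 62.7 13.2] w 0.5 F [-0.4  0.5 -0.1]
[0.0004, -0.0805, -0.001] [0.0001, -0.0001, 0.0003]
(319, 726, 3)
```

Emit:
step_arm:
  deltas:
    - [[0,-0.015,0],[0,0,0],-1]
    - [[0,-0.03,0],[0,0,0],-1]
    - [[0,-0.045,0],[0,0,0],-1]
    - [[0,-0.055,0],[0,0,0],-1]
    - [[0,-0.055,0],[0,0,0],-1]

```text
t: 12.08
ee_pos: [608.7, -24.7, -6.9]
orientation: [-0.08, 3.141, -0.0]
ft_force: [-0.0, 0.5, -0.2]
width: 0.3
grasp_force: 0.0
```

Emit:
step_arm:
  deltas:
    - [[0,-0.007,0],[0,0,0],-1]
    - [[0,-0.013,0],[0,0,0],-1]
    - [[0,-0.013,0],[0,0,0],-1]

```text
t: 12.33
ee_pos: [608.9, -28.1, -6.8]
orientation: [-0.081, 3.14, 0.0]
ft_force: [0.7, 0.5, -1.4]
width: 0.0
grasp_force: 0.5
```

Emit:
step_arm:
  deltas:
    - [[0,-0.005,0],[0,0,0],-1]
    - [[0,-0.008,0],[0,0,0],-1]
    - [[0,-0.008,0],[0,0,0],-1]

```text
t: 12.58
ee_pos: [609.0, -30.3, -6.8]
orientation: [-0.081, 3.14, 0.0]
ft_force: [0.5, 2.1, -1.7]
width: 0.3
grasp_force: 1.1
```

Emit:
step_arm:
  deltas:
    - [[0,-0.004,0],[0,0,0],-1]
    - [[0,-0.007,0],[0,0,0],-1]
    - [[0,-0.007,0],[0,0,0],-1]

```text
t: 12.83
ee_pos: [609.0, -32.2, -6.8]
orientation: [0.081, -3.14, -0.001]
ft_force: [1.2, 4.0, -0.0]
width: 0.6
grasp_force: 1.8
```

Emit:
step_arm:
  deltas:
    - [[0,-0.004,0],[0,0,0],-1]
    - [[0,-0.007,0],[0,0,0],-1]
    - [[0,-0.007,0],[0,0,0],-1]

```text
t: 13.08
ee_pos: [608.8, -34.6, -6.8]
orientation: [0.081, -3.14, -0.0]
ft_force: [-0.7, 3.0, 1.6]
width: 0.2
grasp_force: 1.4
```

Emit:
step_arm:
  deltas:
    - [[0,-0.004,0],[0,0,0],-1]
    - [[0,-0.006,0],[0,0,0],-1]
    - [[0,-0.006,0],[0,0,0],-1]

```text
t: 13.33
ee_pos: [609.3, -36.0, -6.8]
orientation: [-0.081, 3.141, 0.001]
ft_force: [0.2, 4.8, 1.1]
width: 0.4
grasp_force: 2.5
```

Emit:
step_arm:
  deltas:
    - [[0,-0.004,0],[0,0,0],-1]
    - [[0,-0.006,0],[0,0,0],-1]
    - [[0,-0.006,0],[0,0,0],-1]

```text
t: 13.58
ee_pos: [609.6, -36.9, -6.8]
orientation: [-0.08, 3.14, 0.003]
ft_force: [1.2, 10.3, -0.7]
width: 0.5
grasp_force: 5.0
```

Emit:
step_arm:
  deltas:
    - [[0,-0.004,0],[0,0,0],-1]
    - [[0,-0.006,0],[0,0,0],-1]
    - [[0,-0.006,0],[0,0,0],-1]
    - [[0,-0.006,0],[0,0,0],-1]

```text
t: 13.92
ee_pos: [609.5, -37.0, -6.8]
orientation: [-0.08, 3.14, 0.005]
ft_force: [1.3, 18.4, 0.8]
width: 0.6
grasp_force: 9.3
```

```bash
python3 -c "
from h import *
goto((0,80,13.5))"
```

```text
t 13.9167 fix [ 0.5 33.9 13.4] w 0.6 F [ 2.3 18.3  0.8]
[0.0016, 0.1535, 0.0002] [0.0023, 0.0001, -0.0]
```

The stops feel stiff at 18 N, so the carrier is on the screws. I'm backing off, lifting and looking.

Emit:
step_arm:
  deltas:
    - [[0,0.01,0],[0,0,0],-1]
    - [[0,0.02,0],[0,0,0],-1]
    - [[0,0.05,0],[0,0,0],-1]
    - [[0,0.1,0],[0,0,0],-1]
    - [[0,0.15,-0.05],[0,0,0],-1]
    - [[0,0.2,-0.15],[0,0,0],-1]
    - [[0,0.3,-0.25],[0,0,0],-1]
    - [[0,0.4,-0.3],[0,0,0],-1]
    - [[0,0.4,-0.3],[0,0,0],-1]

```text
t: 14.67
ee_pos: [605.5, 85.1, 87.3]
orientation: [-0.085, 3.134, 0.003]
ft_force: [0.6, 0.1, 0.3]
width: 0.7
grasp_force: 0.0
```

```bash
python3 -c "
from h import *
snap('top','top7.png')
b=cv2.imread('pics/top7.png')[220:350,210:370]
b=(255*(b/255.)**.6).astype('uint8')
cv2.imwrite('pics/c7.png',cv2.resize(b,None,fx=4.5,fy=4.5,interpolation=cv2.INTER_CUBIC))
goto((-8,-124.4,120))"
```

```text
t 14.7167 fix [  1.5 154.2 105.7] w 0.6 F [-0.5 -0.5  0. ]
[0.0356, -0.9284, -0.0485] [0.0004, 0.0029, 0.0029]
```

View pics/c7.png

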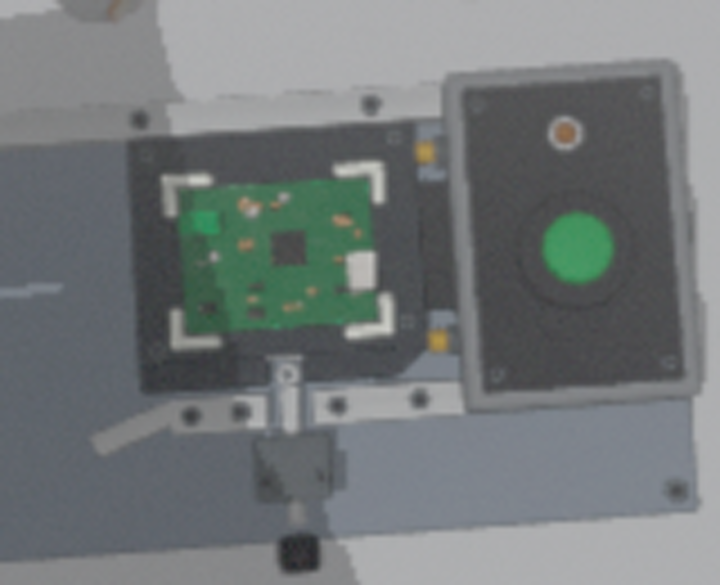

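The carrier is home: the roller at crop (288,375) sits in the notch, and the leading edge is just off the brass screws at (425,153) and (438,340). Now over to the button.

Emit:
step_arm:
  deltas:
    - [[0,-0.1,-0.03],[0,0,0],-1]
    - [[0.01,-0.2,-0.05],[0,0,0],-1]
    - [[0.015,-0.3,-0.05],[0,0,0],-1]
    - [[0.02,-0.41,-0.05],[0,0,0],-1]
    - [[0.025,-0.52,-0.05],[0,0,0],-1]
    - [[0.03,-0.63,-0.05],[0,0.003,0.003],-1]
    - [[0.035,-0.74,-0.05],[0,0.003,0.003],-1]
    - [[0.035,-0.84,-0.05],[0,0.003,0.003],-1]
    - [[0.035,-0.928,-0.05],[0,0.003,0.003],-1]
    - [[0.035,-0.928,-0.05],[0,0.003,0.003],-1]
    - [[0.035,-0.928,-0.05],[0,0.003,0.003],-1]

```text
t: 15.63
ee_pos: [606.0, -200.0, 96.9]
orientation: [0.069, -3.135, -0.001]
ft_force: [0.7, 1.1, 0.6]
width: 0.3
grasp_force: 0.0
```

```bash
python3 -c "
from h import *
goto((-8,-124.4,70))"
```

```text
t 15.6333 fix [ -11.3 -128.7  117.1] w 0.3 F [0.8 1.  0.6]
[-0.0119, 0.0143, 0.157] [0.0005, -0.0041, -0.0045]
```

Emit:
step_arm:
  deltas:
    - [[-0.011,0.014,0.04],[0,-0.003,-0.004],-1]
    - [[-0.011,0.014,0.1],[0,-0.003,-0.004],-1]
    - [[-0.011,0.014,0.15],[0,-0.003,-0.004],-1]
    - [[-0.011,0.014,0.155],[0,-0.003,-0.004],-1]
    - [[-0.011,0.014,0.155],[0,-0.003,-0.004],-1]

```text
t: 16.05
ee_pos: [608.7, -192.7, 50.4]
orientation: [0.085, -3.137, -0.002]
ft_force: [0.1, -0.3, -0.9]
width: 0.4
grasp_force: 0.0
```

```bash
python3 -c "
from h import *
goto((-8,-124.4,61))"
```

```text
t 16.05 fix [  -8.2 -121.5   70.6] w 0.4 F [ 0.1 -0.3 -0.9]
[-0.0008, -0.0096, 0.0321] [0.0011, -0.0021, 0.0022]
```

Emit:
step_arm:
  deltas:
    - [[0,-0.008,0.01],[0,0,0],-1]
    - [[0,-0.008,0.02],[0,0,0],-1]
    - [[0,-0.008,0.03],[0,0,0],-1]
    - [[0,-0.008,0.03],[0,0,0],-1]

```text
t: 16.38
ee_pos: [610.8, -196.4, 44.0]
orientation: [-0.083, 3.139, 0.0]
ft_force: [-2.1, 2.2, 6.6]
width: 0.4
grasp_force: 3.3
```

Emit:
step_arm:
  deltas:
    - [[0,0,0.004],[0,0,0],-1]
    - [[0,0,0.007],[0,0,0],-1]
    - [[0,0,0.007],[0,0,0],-1]

```text
t: 16.63
ee_pos: [610.9, -196.5, 43.6]
orientation: [-0.083, 3.139, 0.0]
ft_force: [-6.4, 4.7, 22.4]
width: 0.3
grasp_force: 11.1
```

The press went stiff at a reported height of 63.8, though bottoming out should come at 60. I'll lift and press again in small steps to read the force against travel.

Emit:
step_arm:
  deltas:
    - [[0,0,-0.02],[0,0,0],-1]
    - [[0,0,-0.045],[0,0,0],-1]
    - [[0,0,-0.045],[0,0,0],-1]
    - [[0,0,-0.045],[0,0,0],-1]

```text
t: 16.97
ee_pos: [610.5, -196.9, 54.5]
orientation: [-0.083, 3.139, -0.0]
ft_force: [0.3, -0.3, 0.2]
width: 0.5
grasp_force: 0.0
```

Emit:
step_arm:
  deltas:
    - [[0,0,0.005],[0,0,0],-1]
    - [[0,0,0.005],[0,0,0],-1]

```text
t: 17.13
ee_pos: [609.6, -196.5, 51.7]
orientation: [0.083, -3.139, -0.001]
ft_force: [-0.6, 0.4, -0.7]
width: 0.8
grasp_force: 0.0
```

Emit:
step_arm:
  deltas:
    - [[0,0,0.005],[0,0,0],-1]
    - [[0,0,0.005],[0,0,0],-1]

```text
t: 17.3
ee_pos: [609.7, -196.5, 50.2]
orientation: [0.083, -3.139, -0.001]
ft_force: [0.0, 0.8, 0.7]
width: 0.3
grasp_force: 0.0
```

Emit:
step_arm:
  deltas:
    - [[0,0,0.005],[0,0,0],-1]
    - [[0,0,0.005],[0,0,0],-1]

```text
t: 17.47
ee_pos: [609.9, -196.5, 49.2]
orientation: [0.083, -3.14, -0.001]
ft_force: [-2.3, 0.1, 2.1]
width: 0.2
grasp_force: 0.9
```

Emit:
step_arm:
  deltas:
    - [[0,0,0.005],[0,0,0],-1]
    - [[0,0,0.005],[0,0,0],-1]

```text
t: 17.63
ee_pos: [610.0, -196.5, 47.9]
orientation: [0.083, -3.14, -0.001]
ft_force: [-1.1, 0.3, 2.6]
width: 0.4
grasp_force: 1.3
```

Emit:
step_arm:
  deltas:
    - [[0,0,0.005],[0,0,0],-1]
    - [[0,0,0.005],[0,0,0],-1]

```text
t: 17.8
ee_pos: [610.0, -196.6, 46.4]
orientation: [0.083, -3.14, -0.0]
ft_force: [-1.0, 0.4, 4.3]
width: 0.3
grasp_force: 1.7
```

Emit:
step_arm:
  deltas:
    - [[0,0,0.005],[0,0,0],-1]
    - [[0,0,0.005],[0,0,0],-1]

```text
t: 17.97
ee_pos: [610.1, -196.5, 45.0]
orientation: [0.083, -3.14, -0.0]
ft_force: [-1.4, 0.5, 3.4]
width: 0.3
grasp_force: 2.1
```

Emit:
step_arm:
  deltas:
    - [[0,0,0.005],[0,0,0],-1]
    - [[0,0,0.005],[0,0,0],-1]

```text
t: 18.13
ee_pos: [610.1, -196.6, 44.0]
orientation: [0.083, -3.14, -0.0]
ft_force: [-2.9, 1.4, 6.7]
width: 0.4
grasp_force: 3.4
```

Emit:
step_arm:
  deltas:
    - [[0,0,0.005],[0,0,0],-1]
    - [[0,0,0.005],[0,0,0],-1]

```text
t: 18.3
ee_pos: [610.2, -196.6, 43.7]
orientation: [-0.083, 3.14, 0.0]
ft_force: [-6.6, 1.9, 17.5]
width: 0.3
grasp_force: 8.7
```

The second press ramps up over about 6 mm, from 49.8 to 43.9 reported at roughly 5 N, and then goes stiff, so the button is fully down. Now I release it and retreat.

Emit:
step_arm:
  deltas:
    - [[0,0,-0.03],[0,0,0],-1]
    - [[0,0,-0.1],[0,0,0],-1]
    - [[0,0,-0.2],[0,0,0],-1]
    - [[0,0,-0.28],[0,0,0],-1]
    - [[0,0,-0.28],[0,0,0],-1]
    - [[0,0,-0.28],[0,0,0],-1]
    - [[0,0,-0.28],[0,0,0],-1]

```text
t: 18.88
ee_pos: [609.7, -196.4, 125.2]
orientation: [0.083, -3.14, -0.001]
ft_force: [-0.4, 0.5, -0.1]
width: 0.6
grasp_force: 0.0
```

```bash
python3 -c "
from h import *
snap('side','side9.png')
b=cv2.imread('pics/side9.png')[150:330,190:400]
cv2.imwrite('pics/c9.png',cv2.resize((255*(b/255.)**.6).astype('uint8'),None,fx=3.3,fy=3.3,interpolation=cv2.INTER_CUBIC))"
```

```text
(no output)
```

View pics/c9.png

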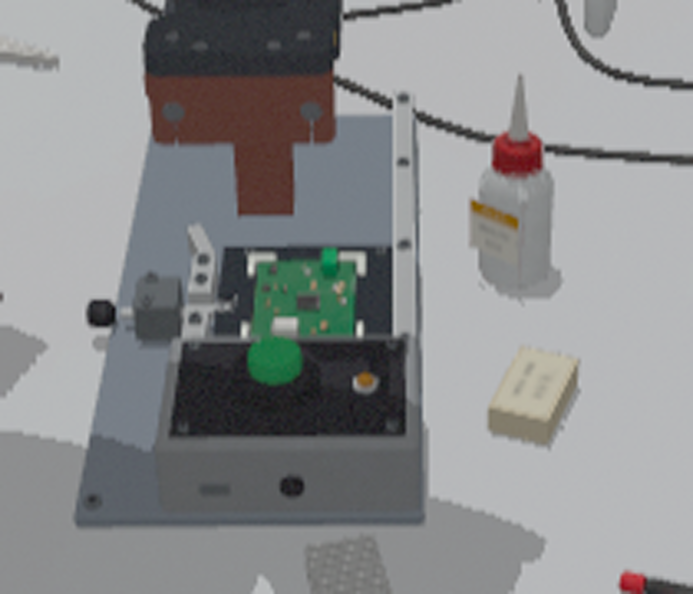

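The carrier is home with the roller in its notch at (230,302) and the button is up at (275,360). The bottle, fuse pack and heat sink haven't moved, and the tool is clear.

```bash
python3 -c "
from workcell import *
print(close_job())"
```

```text
the job is handed in; nothing more can be done
None
```

I've handed in the job: the carrier was squared on the fence and is locked home with the roller in its notch, the start button was pressed fully and is up again, and the bystanders look unmoved; no verdict came back.

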